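Click the quick-change stage onto the specimen stand and load the red specimen

ROBOT

A 6-joint arm with a two-finger parallel gripper is mounted at the origin on a cart in front of the work surface, level with it; the furniture and walls round the work are solid. World frame = base frame: x ahead of the robot, y to its left, z up, the work surface at z = 0. Lengths are in m, angles in rad, forces in N, time in s.
With the tool pointing down it reaches from about 0.25 to 0.8 m from the base axis. Payload 8.5 kg.
Tool frame: the origin (TCP) lies midway between the tips of the shut fingers; the grasp point (between the pads) lies 19 mm behind it (tcp_to_grasp is the z of the grasp point in the tool frame, in m); z points along the fingers, y is the direction in which the jaws open and shut (so a half turn about z gives the same grasp; the last joint's range is limited). The gripper opens to 85 mm and grips with 20 to 120 N. Pads are 22 mm wide; open, the fingers measure 114 mm over their backs; the gripper's body (76 mm by 85 mm) begins 54 mm behind the grasp point. The pads swing forward as they close: fully open they stand 13 mm farther back than shut.
Start: joints at [1.23, 0.238, -0.013, 1.319, 0, 1.571], TCP at [0.175, 0.495, 0.231] pointing down, gripper open.
Joint ranges: [-2.66, 2.66], [-1.03, 1.9], [-1.14, 1.46], [-1.82, 2.27], [-1.45, 1.34], [-3.14, 3.14]. Speed limits (rad/s): [2.22, 2.22, 2.79, 3.14, 3.14, 3.14].

INTERFACE

Orientations are given as a unit quaternion [w, x, y, z].
In Python, from bench import get_state, get_image, hand_in, tcp_to_grasp gives the robot as it stands. The module is installed in compiled form; this text tells all that it offers.
- The arm moves only by the shell command python3 -m handwheel 'ROWS' [FORCE]. ROWS is text: rows parted by semicolons, each of 5 numbers parted by spaces: the shift along the tool's x, y, z in m, then the turn about the tool's z in rad, then the closure, from -1 (fully open) to 1 (shut), so that 0 is half open. In form: x y z yaw fingers; .... A call has 1 to 5 rows; each row is the pose to reach, as a shift and turn from the pose commanded when the call began, along the tool's axes at that moment; what a row does not reach only later rows make up. A row lasts 1/8 s, in which the tool goes at most 62.5 mm and 10.7 degrees, less where a joint would pass 70% of its speed; a pose out of reach is approached as far as the arm can. A call with a gripper value outside its range is refused whole. The fingers move at their own pace and stop on an object; FORCE is the grip in N (left out, the last holds). Time passes only in rows, so rows that repeat a pose let the fingers close. It gives the time, the measured TCP pose, the force and the opening at its end, in the units of the state.
- get_state(): the state, without advancing time (a new reading comes with each control period).
- get_image(name): name is "side" or "top"; returns a dict with "pixels" (384x512x3 uint8, red, green, blue), "fovy" (degrees; the focal length in pixels is half the picture's height over the tangent of half this angle, whatever the lens; pixels are square), "cx", "cy" (the principal point, pixels), "k1" (the pictures are not rectified: a ray, as slopes to the right and down, at radius r is drawn at 1 + k1 r^2 times it, then the intrinsics apply), "world_from_camera" (4x4, takes a point from camera to world coordinates). Camera axes: x right, y down, z forward; pixel columns grow to the right and rows downward; lengths in m; the calibration is good to about 2 mm. A picture is of the moment at which its call begins. There is no depth.
- hand_in(): hands the job in, once; it reports no verdict.
The state is a dict: "time_s": time; "qpos": joint angles; "joint_vel": joint speeds; "joint_torque": joint torques, N m; "tool_pos": TCP position; "tool_rot": TCP orientation; "ft_force": force on the tool from outside, world axes, zero at the start; "moment": the same for the moment, N m; "opening": finger opening in m.
Only numpy, scipy, OpenCV 4.12 (cv2) and the standard library are available. Lean on these libraries where they do the work, as an engineer would, in place of code of your own. Each camera call takes 0.05 s, during which the arm holds its last target. There are 200 camera calls.

TASK

Set up the specimen stand for inspecting the red specimen with the loupe: ease the loose stage down over the stand's post, pressing past the sprung balls until you feel it click and it sits on the post's collar, but do not bear hard on the collar, or the post will lose its set height. Then lay the red specimen flat in the ring on top of the stage and let go. Leave the other specimens and the loupe where they are.

Things in the scene. Friction and masses are not known exactly. Their poses are not given: they have to be found in the camera images.
- stand: Specimen stand, fixed and upright: black base plate 92 x 92 x 10 mm, a black post holder (33 mm diameter, top 48 mm above the bench) with a thumbscrew on its side, and in it a bright vertical steel post, 20 mm diameter. Origin on the post's axis at bench level, z up.
- holder_top (a point): On the post's axis, level with the holder's top. The post is clamped at a height that differs each time and is not measured: its collar, a 34 mm flange on which the stage seats, has its top face 9 to 44 mm above this point (57 to 92 mm above the bench). Three sprung balls stand 3 mm out of the post 10 mm above that face; the post's tapered tip ends 26 mm above it.
- stage_mid (a point): Loose quick-change stage, 130 to 210 g, standing on its hub: bright square table 52 x 52 x 8 mm over a round hub (35 mm diameter, 28 mm tall). This point is the centre of the table, half-way up it, 32 mm above the hub's foot; z is up, x and y are square to the table's edges.
- stage_foot (a point): Centre of the hub's foot, the mouth of its blind socket: 21.5 mm bore, flared to 28 mm, 28 mm deep, a ball groove 10 mm above the foot. On the post it meets the balls about 10 mm above the collar: a push of 10 to 14 N squeezes them in, then they snap out into the groove and draw it down the last 4 mm onto the collar (the click). More than 15 N on the collar is too hard.
- stage_ring (a point): Centre of the stage table's top face, 4 mm above stage_mid, where the specimen lies. A black ring round it, 3 mm high, 34 mm inside and 42 mm outside diameter, locates the specimen.
- red_mid (a point): Red-brown mounted specimen, a disc 30 mm in diameter and 15 mm tall, 35 g, lying in the tray. This point is its centre, half-way up (7.5 mm above its underside); z is up.
- black_mid (a point): Black mounted specimen of the same size in the tray, to be left there. This point is its centre.
- green_mid (a point): Green mounted specimen of the same size in the tray, to be left there. This point is its centre.
- tray: Fixed white specimen tray, 90 mm (x) by 150 mm (y), rim 14 mm above the bench, floor 2 mm thick; origin at the centre of its underside. The three specimens stand in a row along its y axis, 47 mm apart, in any order.
- loupe_mid (a point): Black eye loupe, 37 mm in diameter and 31 mm tall, standing on the bench behind the stand, to be left alone. This point is its centre.
Not all that is in view belongs to the job. Leave any blue look-alike of the part that bears red_mid alone.

How it is judged:
On the way:
1. the stage is on the post, past the balls, and sits on the post's collar (horizontal distance between stage_mid and stand below 0.003 m and angle between stage_mid's own z axis and vertical below 0.06 rad and contact force between stage and post_collar above 0.4 N), for 0.2 s.
At the end, for the whole second after the job is handed in: The stage is clicked home: upright on the post (axis within 3 mm, tilt < 0.06 rad), its foot resting on the post's collar. The red specimen lies flat and at rest in the stage's ring, centred within 3.5 mm, its centre 9.5 to 13 mm above the table's centre (all of step 1 and horizontal distance between red_mid and stage_mid below 0.0035 m and z of red_mid in the frame of stage_mid between 0.0095 and 0.013 m and angle between red_mid's own z axis and vertical below 0.08 rad and linear speed of red below 0.01 m/s); the robot touches nothing.
It fails at once if the robot, gripping or pushing the stage, presses it on the post's collar with more than 18 N, or against the stand at all with more than 45 N (contact force between the fingers and stage above 12 N and (contact force between stage and post_collar above 18 N or contact force between stage and stand above 45 N)).
It fails at once if another specimen or the loupe is moved more than 20 mm (distance of any of black_mid, green_mid, loupe_mid from where it was at the start of the episode above 0.02 m).
It also fails if it takes over 67 s, if anything falls off the work surface, if the arm or the gripper's body presses on something with over 40 N, if the wrist force passes 120 N, or if a joint passes its speed limit or range.

## Working session

There is one attempt and no reset: what is moved stays moved. The work goes in short steps, Python scripts to look and compute and a shell command to move; the robot and the scene stay as the last step left them, time stands still between calls to the robot, and variables do not carry over. Pictures are saved under pics/ and viewed, about 8 in all and at most 12, crops included, and the job is handed in when it is done.

```bash
mkdir -p pics; cat > h.py <<'E'
import numpy as np,cv2,pickle
from bench import *
def K(im):
    h=im["pixels"].shape[0];f=h/2/np.tan(np.radians(im["fovy"])/2)
    return np.array([[f,0,im["cx"]],[0,f,im["cy"]],[0,0,1.]]),np.array([im["k1"],0,0,0.])
def snap(n,fn):
    im=get_image(n);cv2.imwrite(f"pics/{fn}.png",im["pixels"][:,:,::-1]);pickle.dump(im,open(f"pics/{fn}.pkl","wb"));return im
def load(fn): return pickle.load(open(f"pics/{fn}.pkl","rb"))
def ray(im,u,v):
    k,d=K(im);p=cv2.undistortPoints(np.array([[[u,v]]],float),k,d)[0,0]
    T=np.array(im["world_from_camera"]);r=T[:3,:3]@np.array([p[0],p[1],1]);return T[:3,3],r/np.linalg.norm(r)
def onz(im,u,v,z):
    o,r=ray(im,u,v);return o+r*(z-o[2])/r[2]
def tri(a,b):
    (o1,r1),(o2,r2)=a,b
    s=np.linalg.lstsq(np.stack([r1,-r2],1),o2-o1,rcond=None)[0];p,q=o1+s[0]*r1,o2+s[1]*r2
    return (p+q)/2,np.linalg.norm(p-q)
def proj(im,P):
    k,d=K(im);T=np.linalg.inv(np.array(im["world_from_camera"]))
    return cv2.projectPoints(np.array(P,float).reshape(-1,1,3),cv2.Rodrigues(T[:3,:3])[0],T[:3,3],k,d)[0][:,0]
E
python3 - <<'E'
from h import *
a=snap("top","t0");b=snap("side","s0")
for i in (a,b): print(np.round(i["world_from_camera"],3),i["fovy"],i["k1"])
s=get_state();print(s);print(tcp_to_grasp)
E
```

```text
[[ 0.022 -0.98   0.198  0.338]
 [-1.    -0.025 -0.014  0.024]
 [ 0.018 -0.198 -0.98   1.052]
 [ 0.     0.     0.     1.   ]] 49.63161660850792 -0.0050524967508863376
[[-0.925 -0.149  0.35   0.158]
 [-0.38   0.318 -0.869  0.973]
 [ 0.018 -0.937 -0.35   0.46 ]
 [ 0.     0.     0.     1.   ]] 43.377721268923786 -0.11761923144999885
{'time_s': 0.1, 'qpos': array([ 1.22998065e+00,  2.38693411e-01, -1.41552223e-02,  1.31922859e+00,
        2.90213722e-05,  1.57080708e+00]), 'joint_vel': array([-0.00031689, -0.00263173,  0.00247648,  0.00037137, -0.00046509,
        0.00028046]), 'joint_torque': array([ 2.23781085e-04, -5.39721429e+01,  3.46999562e+01,  1.35556897e-02,
       -2.97794531e-05, -2.84166418e-05]), 'tool_pos': array([0.1753489 , 0.49444785, 0.23076203]), 'tool_rot': array([-1.22907119e-04,  1.69589569e-01,  9.85514570e-01, -6.28711830e-04]), 'ft_force': array([-0.20660952, -0.25273037,  0.00267283]), 'moment': array([-0.06192146,  0.02617469,  0.00412702]), 'opening': 0.08551148175626402}
-0.0187
```

```bash
ls .
```

```text
h.py
pics
```

View pics/t0.png

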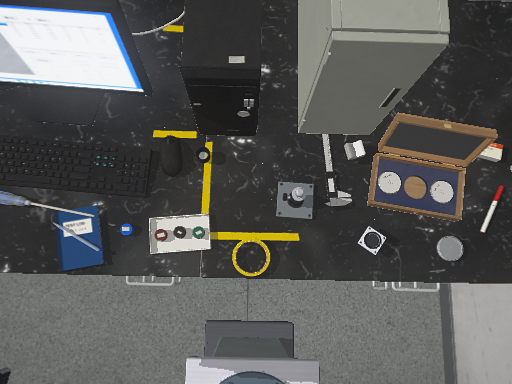

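View pics/s0.png

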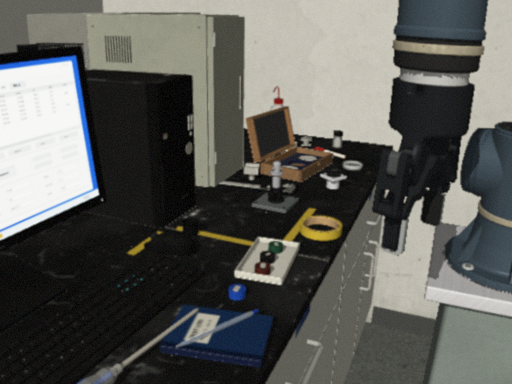

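The top view shows the tray at (180,233), with red (161,236), black (180,232) and green (198,232). It also shows the stand at (296,200), the stage at (372,240), and a blue look-alike at (126,229). I'll enlarge these to confirm.

```bash
python3 - <<'E'
from h import *
a=load("t0");b=load("s0")
g=lambda i,x,y,w,h,s:cv2.resize(i["pixels"][y:y+h,x:x+w,::-1],None,fx=s,fy=s,interpolation=cv2.INTER_CUBIC)
A=np.hstack([g(a,110,200,110,60,3.5),g(a,265,170,115,60,3.5)[:, :402]]);
B=np.hstack([g(b,220,225,110,80,3.5),g(b,245,145,115,80,3.5)])
w=min(A.shape[1],B.shape[1]);cv2.imwrite("pics/c0.png",np.vstack([A[:,:w],B[:,:w]]));print(A.shape,B.shape)
C=g(a,345,220,55,45,6);cv2.imwrite("pics/c1.png",C)
hsv=cv2.cvtColor(a["pixels"],cv2.COLOR_RGB2HSV)
for n,(x,y,z) in dict(red=(161,236,.017),black=(180,232,.017),green=(198,232,.017),stand=(296,200,.01),tip=(297,192,.1),stage=(372,240,.036),loupe=(203,156,.03),blue=(126,229,.015)).items(): print(n,onz(a,x,y,z).round(4))
for n,p in dict(redh=(263,267),stage=(332,178)).items(): print(n,onz(b,*p,.017).round(3))
E
```

```text
(210, 787, 3) (280, 787, 3)
red [0.4388 0.2323 0.017 ]
black [0.4499 0.1857 0.017 ]
green [0.4509 0.141  0.017 ]
stand [ 0.5397 -0.1046  0.01  ]
tip [ 0.5414 -0.0959  0.1   ]
stage [ 0.4392 -0.2887  0.036 ]
loupe [0.6443 0.136  0.03  ]
blue [0.4544 0.3208 0.015 ]
redh [0.437 0.242 0.017]
stage [ 0.445 -0.311  0.017]
```

View pics/c0.png

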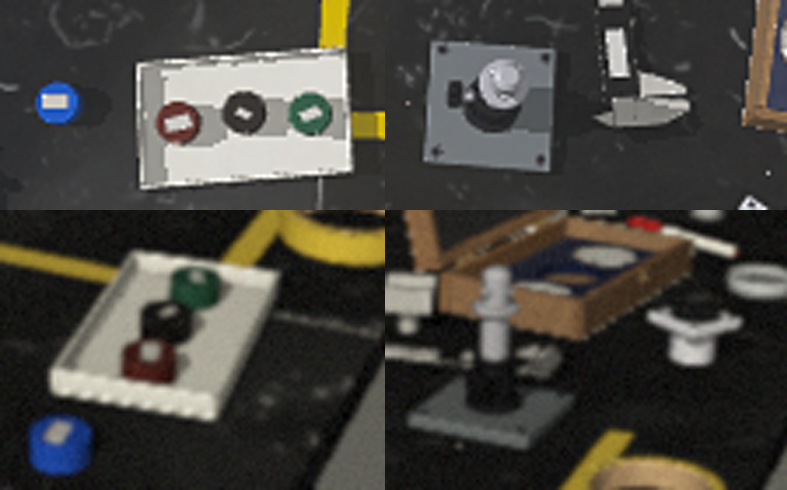

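View pics/c1.png

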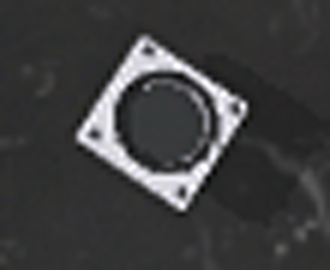

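Red is the left-hand disc in the tray, at top (161,235). It is the only red-brown one, and the blue disc at (126,229) lies outside the tray. The stage is the bright square at (372,240), and the stand is at (296,200). Next I'll measure them.

```bash
python3 - <<'E'
from h import *
a=load("t0");b=load("s0");P=a["pixels"]
def blob(mask,x,y,w,h):
    m=np.zeros(mask.shape,np.uint8);m[y:y+h,x:x+w]=mask[y:y+h,x:x+w]
    c=max(cv2.findContours(m,cv2.RETR_EXTERNAL,cv2.CHAIN_APPROX_NONE)[0],key=cv2.contourArea);return c[:,0].astype(float)
def plane(c,z): return np.array([onz(a,u,v,z)[:2] for u,v in c],np.float32)
c=blob((P.min(2)>120).astype(np.uint8),350,220,45,40)
r=cv2.minAreaRect(plane(c,.036)*1000);print("stage",r)
# plate
c=blob(((P.mean(2)>80)&(P.mean(2)<150)).astype(np.uint8),270,175,50,50)
r=cv2.minAreaRect(plane(c,.01)*1000);print("plate",r)
q=lambda x,y:(265+(x-385)/3.5,170+y/3.5)
print("plate corners",np.mean([onz(a,*q(*p),.01) for p in [(432,42),(553,47),(549,170),(424,160)]],0))
hsv=cv2.cvtColor(P,cv2.COLOR_RGB2HSV)
R=P.astype(int);c=blob(((R[:,:,0]-R[:,:,1]>25)).astype(np.uint8),150,220,25,30)
print("red",cv2.minEnclosingCircle(plane(c,.017)*1000))
# tray
c=blob((P.min(2)>100).astype(np.uint8),140,205,75,55)
print("tray",cv2.minAreaRect(plane(c,.014)*1000))
# side heights on the post axis
x,y=.5397,-.1046
for z in (.048,.057,.075,.092,.1,.118): print(z,proj(b,[x,y,z]).round(1),proj(a,[x,y,z]).round(1))
print(q(503,80), proj(a,[.4388,.2323,.017]))
# magnified post
s=np.hstack([cv2.resize(b["pixels"][150:215,250:305,::-1],None,fx=7,fy=7,interpolation=cv2.INTER_CUBIC),cv2.resize(P[175:240,270:325,::-1],None,fx=7,fy=7,interpolation=cv2.INTER_CUBIC)])
cv2.imwrite("pics/c2.png",s)
E
```

```text
stage ((439.3526306152344, -287.5679931640625), (51.94558334350586, 52.130836486816406), 56.080711364746094)
plate ((540.6770629882812, -100.87178039550781), (91.45140838623047, 91.34687042236328), 86.97576904296875)
plate corners [ 0.54018055 -0.10174063  0.01      ]
red ((442.9263610839844, 234.49537658691406), 14.356581687927246)
tray ((447.63433837890625, 187.9863739013672), (90.61939239501953, 150.74261474609375), 5.830746173858643)
0.048 [[276.3 185.3]] [[297.9 197.1]]
0.057 [[276.4 181.9]] [[298.3 196.4]]
0.075 [[276.7 175.1]] [[299.3 194.9]]
0.092 [[276.9 168.6]] [[300.3 193.5]]
0.1 [[277.  165.6]] [[300.7 192.8]]
0.118 [[277.2 158.6]] [[301.8 191.2]]
(298.7142857142857, 192.85714285714286) [[160.98250876 235.99008945]]
```

View pics/c2.png

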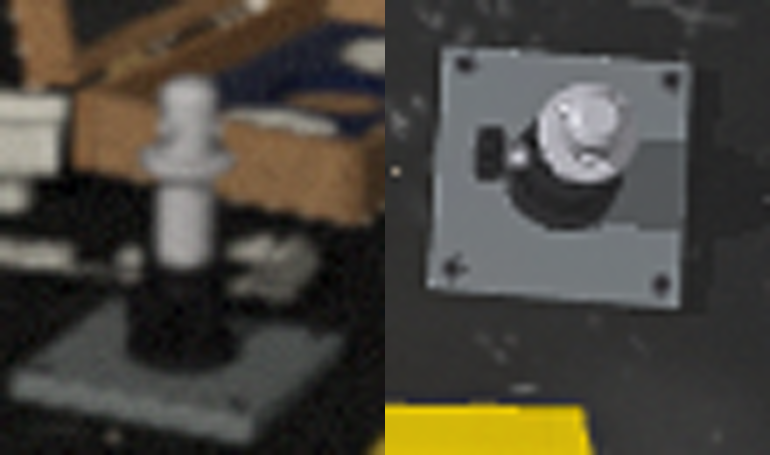

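Measured sizes match what was given: stage 52 x 52 mm, plate 91.5 mm, tray 91 x 151 mm, and red is where the row geometry puts it. The collar is about 83 mm up. Next is a helper that gives the shift in tool axes.

```bash
cat > go.py <<'E'
import sys,numpy as np
from bench import get_state
from scipy.spatial.transform import Rotation as R
x,y,z=map(float,sys.argv[1:4]);s=get_state();q=s["tool_rot"];M=R.from_quat([q[1],q[2],q[3],q[0]]).as_matrix()
print("tool shift",(M.T@(np.array([x,y,z])-s["tool_pos"])).round(4))
a=np.degrees(np.arctan2(M[1,1],M[0,1]));print("jaw deg",a.round(2),"pos",s["tool_pos"].round(4),"q",s["qpos"].round(2),"zaxis",M[:,2].round(3),"F",s["ft_force"].round(2),s["opening"],s["time_s"])
if len(sys.argv)>4:
    p=float(sys.argv[5]) if len(sys.argv)>5 else 180
    d=(float(sys.argv[4])-a+p/2)%p-p/2;print("tool yaw (z down => sign flipped)",round(-np.radians(d),4))
E
python3 go.py .4394 -.2876 .231 56.1 90
```

```text
tool shift [-5.103e-01 -6.488e-01  6.000e-04]
jaw deg 70.47 pos [0.1753 0.4944 0.2308] q [ 1.23  0.24 -0.01  1.32  0.    1.57] zaxis [-0.    -0.001 -1.   ] F [-0.21 -0.25  0.  ] 0.08551148175626402 0.1
tool yaw (z down => sign flipped) 0.2508
```

```bash
python3 -m handwheel '-0.035 -0.0445 0 0.05 -1; -0.07 -0.089 0 0.1 -1; -0.105 -0.1335 0 0.15 -1; -0.14 -0.178 0 0.2 -1; -0.175 -0.2225 0 0.25 -1'; python3 go.py .4394 -.2876 .231 56.1 90
```

```text
time_s: 0.72
tool_pos: [0.2661, 0.2249, 0.2312]
tool_rot: [0.0, 0.292, 0.957, -0.0]
ft_force: [0.6, -0.4, 0.1]
opening: 0.0854
tool shift [-4.297e-01 -3.286e-01  3.000e-04]
jaw deg 56.09 pos [0.2661 0.2249 0.2312] q [ 0.7  -0.07 -0.36  1.28 -0.    1.29] zaxis [ 0. -0. -1.] F [ 0.57 -0.43  0.13] 0.08541396585085916 0.725
tool yaw (z down => sign flipped) -0.0001
```

```bash
python3 -m handwheel '-0.043 -0.033 0 0 -1; -0.086 -0.066 0 0 -1; -0.129 -0.099 0 0 -1; -0.172 -0.132 0 0 -1; -0.215 -0.165 0 0 -1'; python3 -m handwheel '-0.043 -0.033 0 0 -1; -0.086 -0.066 0 0 -1; -0.129 -0.099 0 0 -1; -0.172 -0.132 0 0 -1; -0.215 -0.164 0 0 -1';python3 -m handwheel '0 0 0.04 0 -1;0 0 0.08 0 -1; 0 0 0.08 0 -1'; python3 go.py .4394 -.2876 .013 56.1 90; python3 -c "
from h import *
a=snap('top','t1');b=snap('side','s1')
A=cv2.resize(a['pixels'][205:280,330:420,::-1],None,fx=4,fy=4);B=cv2.resize(b['pixels'][120:220,270:390,::-1],None,fx=3.5,fy=3)
cv2.imwrite('pics/c3.png',np.hstack([A,B[:300]]))"
```

```text
time_s: 1.35
tool_pos: [0.3528, -0.0321, 0.2314]
tool_rot: [0.0, 0.291, 0.957, 0.0]
ft_force: [1.2, 0.3, 0.2]
opening: 0.0856
time_s: 1.98
tool_pos: [0.44, -0.2881, 0.231]
tool_rot: [-0.0, 0.291, 0.957, 0.0]
ft_force: [0.8, -0.0, 0.7]
opening: 0.085
time_s: 2.35
tool_pos: [0.438, -0.2851, 0.1488]
tool_rot: [-0.003, 0.291, 0.957, 0.001]
ft_force: [0.1, -0.0, 0.2]
opening: 0.0857
tool shift [-0.0034 -0.0012  0.1357]
jaw deg 56.13 pos [ 0.438  -0.2851  0.1488] q [-0.58  0.28 -0.17  1.12 -0.    0.01] zaxis [-0.005  0.003 -1.   ] F [ 0.06 -0.    0.21] 0.0856674178042204 2.35
tool yaw (z down => sign flipped) 0.0006
```

View pics/c3.png

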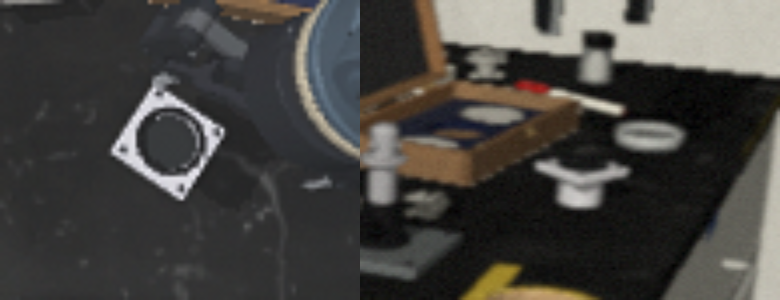

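The open fingers straddle the stage in the side view, with the stage at crop (580,175) and the fingers at (548,10) and (645,10). Descending.

```bash
python3 -m handwheel '0 0 0.04 0 -1;0 0 0.08 0 -1; 0 0 0.08 0 -1;0 0 0.08 0 -1'; python3 go.py .4394 -.2876 .013 56.1 90; python3 -c "
from h import *
print(proj(load('t1'),[.438,-.285,.15]),proj(load('t1'),[.438,-.285,.3]))"
```

```text
time_s: 2.95
tool_pos: [0.4412, -0.2869, 0.0736]
tool_rot: [0.001, 0.291, 0.957, -0.0]
ft_force: [-0.0, 0.6, 0.4]
opening: 0.0855
tool shift [ 0.0012 -0.0016  0.0606]
jaw deg 56.16 pos [ 0.4412 -0.2869  0.0736] q [-0.58  0.34 -0.3   0.93 -0.    0.01] zaxis [ 0.002 -0.002 -1.   ] F [-0.01  0.59  0.41] 0.08547662956139564 2.95
tool yaw (z down => sign flipped) 0.0011
[[386.10804707 235.68018212]] [[413.55557753 227.23627636]]
```

```bash
python3 -m handwheel '0 -0.001 0.03 0 -1;0 -0.001 0.06 0 -1; 0 -0.001 0.06 0 -1'; python3 go.py .4394 -.2876 .013; python3 -m handwheel '0 0 0 0 0.4;0 0 0 0 0.6;0 0 0 0 0.6;0 0 0 0 0.6;0 0 0 0 0.6' 80;python3 go.py .4394 -.2876 .013;  python3 -m handwheel '0 0 -0.03 0 0.6;0 0 -0.08 0 0.6;0 0 -0.13 0 0.6;0 0 -0.13 0 0.6' 80
python3 go.py .5407 -.1009 .15;python3 -c "
from h import *
b=snap('side','s2');a=snap('top','t2')
B=cv2.resize(b['pixels'][80:220,260:400,::-1],None,fx=4,fy=4)
cv2.imwrite('pics/c4.png',B)"
```

```text
time_s: 3.32
tool_pos: [0.4394, -0.287, 0.0118]
tool_rot: [-0.0, 0.291, 0.957, 0.0]
ft_force: [-0.6, 0.1, 0.8]
opening: 0.0853
tool shift [-0.0004 -0.0005 -0.0012]
jaw deg 56.15 pos [ 0.4394 -0.287   0.0118] q [-0.58  0.41 -0.38  0.78 -0.    0.01] zaxis [-0.  0. -1.] F [-0.61  0.07  0.83] 0.08534703904621618 3.325
time_s: 3.95
tool_pos: [0.4405, -0.2878, 0.0135]
tool_rot: [0.002, 0.291, 0.957, -0.001]
ft_force: [-1.2, 0.1, 11.5]
opening: 0.0503
tool shift [ 0.001  -0.0004  0.0005]
jaw deg 56.15 pos [ 0.4405 -0.2878  0.0135] q [-0.58  0.41 -0.38  0.78 -0.    0.01] zaxis [ 0.003 -0.002 -1.   ] F [-1.16  0.09 11.55] 0.05025301635101933 3.95
time_s: 4.45
tool_pos: [0.4415, -0.2884, 0.146]
tool_rot: [0.004, 0.291, 0.957, -0.001]
ft_force: [0.9, 0.9, -2.9]
opening: 0.0503
tool shift [ 0.022   0.211  -0.0042]
jaw deg 56.15 pos [ 0.4415 -0.2884  0.146 ] q [-0.58  0.28 -0.18  1.1  -0.    0.01] zaxis [ 0.007 -0.005 -1.   ] F [ 0.86  0.87 -2.86] 0.05026764369726731 4.45
```

View pics/c4.png

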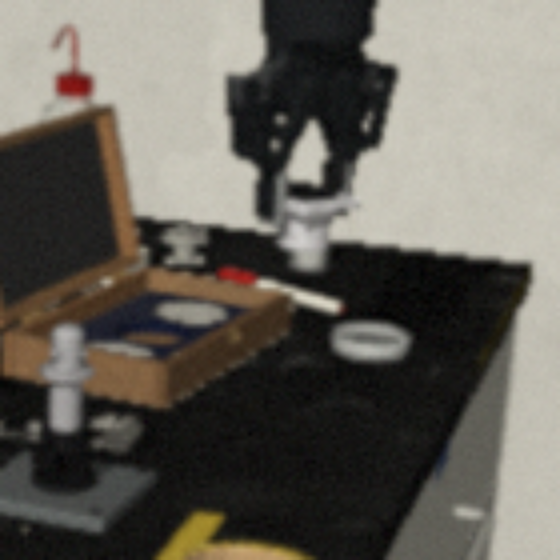

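Stage is gripped and lifted at crop (305,225). The post tip is at (68,330). Carrying it above the post.

```bash
python3 -m handwheel '0.005 0.04 -0.015 0 0.6;0.01 0.09 -0.015 0 0.6;0.015 0.14 -0.015 0 0.6;0.02 0.19 -0.015 0 0.6;0.022 0.211 -0.015 0 0.6'; python3 -m handwheel '0 0 0 0 0.6;0 0 0 0 0.6'; python3 go.py .5407 -.1009 .15
python3 - <<'E'
from h import *
b=snap('side','s3');a=snap('top','t3')
cv2.imwrite('pics/c5.png',np.hstack([cv2.resize(b['pixels'][125:215,240:315,::-1],None,fx=6,fy=6,interpolation=cv2.INTER_CUBIC),cv2.resize(a['pixels'][160:235,265:340,::-1],None,fx=4.66,fy=7.2)[:540]]))
E
```

```text
time_s: 5.18
tool_pos: [0.5386, -0.0972, 0.1547]
tool_rot: [-0.001, 0.29, 0.957, -0.0]
ft_force: [0.2, -0.6, -2.3]
opening: 0.0502
time_s: 5.42
tool_pos: [0.5378, -0.1002, 0.1556]
tool_rot: [-0.001, 0.291, 0.957, -0.0]
ft_force: [-0.5, 0.2, -2.3]
opening: 0.0498
tool shift [-0.0028  0.001   0.0056]
jaw deg 56.12 pos [ 0.5378 -0.1002  0.1556] q [-0.18  0.31 -0.11  1.15 -0.    0.41] zaxis [-0.002 -0.    -1.   ] F [-0.46  0.21 -2.28] 0.04983952972226601 5.425
```

View pics/c5.png

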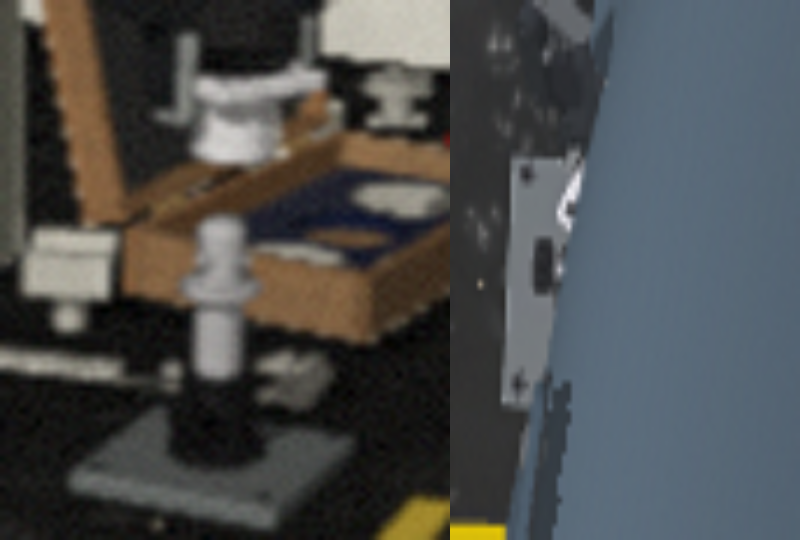

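The hub, at side crop (234,140), sits right of the post at (220,290). I'll measure the gap row by row.

```bash
python3 - <<'E'
from h import *
b=load('s3');P=b['pixels'].astype(float).mean(2)
def edges(v,x0,x1):
    r=P[v,x0:x1];t=r.max()*.55;i=np.where(r>t)[0];return x0+i.min(),x0+i.max(),(x0+(i.min()+i.max())/2),r.max()
for v in (145,146,147,148,149,150): print('hub',v,edges(v,268,291))
for v in (164,166,180,182,184): print('post',v,edges(v,268,285), P[v,268:286].round().astype(int))
# precise collar row
print(P[160:200,277].round().astype(int))
for z in (.057,.08,.083,.09,.109,.14): print(z,proj(b,[.5407,-.1009,z]).round(1))
E
```

```text
hub 145 (np.int64(273), np.int64(285), np.float64(279.0), np.float64(190.0))
hub 146 (np.int64(274), np.int64(286), np.float64(280.0), np.float64(204.33333333333334))
hub 147 (np.int64(273), np.int64(286), np.float64(279.5), np.float64(203.0))
hub 148 (np.int64(273), np.int64(286), np.float64(279.5), np.float64(201.0))
hub 149 (np.int64(272), np.int64(287), np.float64(279.5), np.float64(205.0))
hub 150 (np.int64(273), np.int64(287), np.float64(280.0), np.float64(208.33333333333334))
post 164 (np.int64(273), np.int64(280), np.float64(276.5), np.float64(172.66666666666666)) [ 81  75  72  69  82 121 159 171 173 170 156 137  97  51  40  36  37  39]
post 166 (np.int64(268), np.int64(284), np.float64(276.0), np.float64(164.33333333333334)) [102  99  98  93  99 119 149 164 164 156 144 126  99  89  93 109 119 119]
post 180 (np.int64(273), np.int64(279), np.float64(276.0), np.float64(159.66666666666666)) [ 20  18  21  35  85 143 160 160 157 150 131 100  62  27  20  15  16  12]
post 182 (np.int64(272), np.int64(279), np.float64(275.5), np.float64(158.33333333333334)) [ 18  18  18  35  89 145 158 158 155 148 129 103  61  24  18  15  18  17]
post 184 (np.int64(272), np.int64(279), np.float64(275.5), np.float64(161.33333333333334)) [ 37  32  19  35  93 145 161 159 155 150 126 102  57  29  31  50  68  85]
[ 72 124 159 174 170 158 156 156 159 157 157 152 148 141 147 124 110 132
 152 152 150 150 148 148 150 150 148 122  60  23  23  19  19  22  22  14
  15  17  11  18]
0.057 [[275.5 182.3]]
0.08 [[275.8 173.6]]
0.083 [[275.9 172.4]]
0.09 [[276.  169.8]]
0.109 [[276.2 162.4]]
0.14 [[276.6 150.3]]
```

```bash
python3 - <<'E'
from h import *
def corners(c,zt,yaw=56.1):
    a=np.radians(yaw+np.array([45,135,225,315]));r=26*2**.5/1000
    return np.c_[c[0]+r*np.cos(a),c[1]+r*np.sin(a),np.full(4,zt)]
s0=load('s0');s3=load('s3')
print('s0 pred',proj(s0,corners((.4394,-.2876),.032)).round(1).tolist(),'foot',proj(s0,[.4394,-.2876,0]).round(1))
print('s3 pred',proj(s3,corners((.5378,-.1002),.174)).round(1).tolist(),'foot',proj(s3,[.5378,-.1002,.142]).round(1))
def bl(im,x,y,w,h,t=125):
    m=(im['pixels'].min(2)>t).astype(np.uint8)[y:y+h,x:x+w];return '\n'.join(''.join('#' if k else '.' for k in r) for r in m)
print('s0 at 310,160');print(bl(s0,310,160,46,32));print('s3 at 262,130');print(bl(s3,262,128,42,32))
E
```

```text
s0 pred [[331.7, 179.9], [345.7, 176.7], [333.1, 171.7], [319.3, 174.6]] foot [[331.6 186.4]]
s3 pred [[275.6, 140.7], [293.2, 138.0], [280.3, 133.5], [263.1, 136.0]] foot [[277.6 149.7]]
s0 at 310,160
#.............................................
......................................########
....................................##########
............................................##
..................................#...........
..................................#####.......
..................................############
...................................###########
.....................................#########
.........................................#....
..............................................
..............................................
..............................................
..............................................
...........#####..............................
..........#######...............#.............
...........#######.............#####..........
.............#########......########..........
...............####################...........
.....
[... 1295 characters left out ...]
............
............###...........................
............##########..................#.
............############..................
............############..................
...........############...................
..........#############...................
...........###############................
............##########....................
..........................................
..........................................
..........................................
..........................................
.........................................#
.......................................###
.......................................###
..........................................
```

```bash
python3 - <<'E'
from h import *
ims=[get_image('side')['pixels'].astype(float) for _ in range(6)]
m=np.mean(ims,0).astype(np.uint8);cv2.imwrite('pics/m3.png',m[:,:,::-1])
a=cv2.resize(m[120:180,255:310,::-1],None,fx=10,fy=10,interpolation=cv2.INTER_CUBIC)
cv2.imwrite('pics/c6.png',np.clip(a*1.2,0,255).astype(np.uint8))
E
```

```text
(no output)
```

View pics/c6.png

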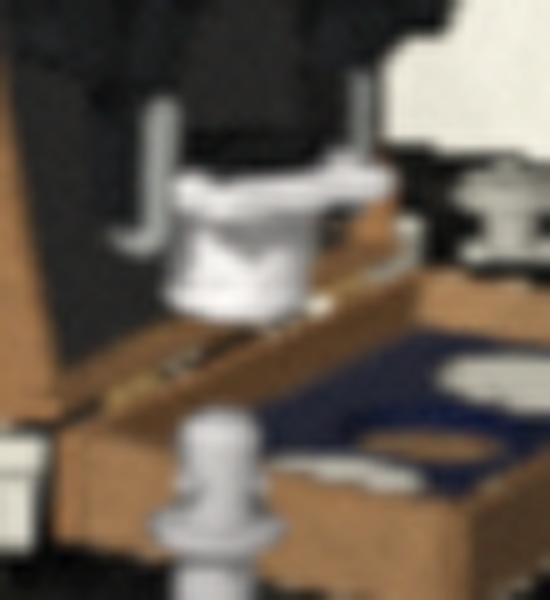

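Averaged crop: the hub foot centre is at column about 278.0 and the post tip at about 276.6. That gap is about 2.5 mm, which matches the measured TCP error, so I'll correct it and descend gently.

```bash
python3 -m handwheel '-0.0028 0.001 0 0 0.6;-0.0028 0.001 0.015 0 0.6;-0.0028 0.001 0.028 0 0.6;-0.0028 0.001 0.028 0 0.6'; python3 go.py .5407 -.1009 .11
```

```text
time_s: 6.32
tool_pos: [0.5403, -0.1, 0.1265]
tool_rot: [-0.002, 0.291, 0.957, -0.0]
ft_force: [-0.8, 0.4, -1.7]
opening: 0.0504
tool shift [-0.0009 -0.0005  0.0165]
jaw deg 56.15 pos [ 0.5403 -0.1     0.1265] q [-0.18  0.34 -0.15  1.09 -0.    0.41] zaxis [-0.003  0.001 -1.   ] F [-0.76  0.45 -1.67] 0.05041362472675066 6.325
```

```bash
for i in 1 2 3; do python3 -m handwheel '0 0 0.002 0 0.6;0 0 0.004 0 0.6;0 0 0.004 0 0.6' | tr '\n' ' '; echo; done
```

```text
time_s: 6.7 tool_pos: [0.5415, -0.1003, 0.1244] tool_rot: [0.0, 0.291, 0.957, -0.0] ft_force: [-0.1, 0.2, -1.1] opening: 0.0501 
time_s: 7.08 tool_pos: [0.5413, -0.1002, 0.1201] tool_rot: [-0.0, 0.291, 0.957, -0.0] ft_force: [0.7, 0.8, -1.8] opening: 0.0503 
time_s: 7.45 tool_pos: [0.5414, -0.1003, 0.1161] tool_rot: [-0.0, 0.291, 0.957, -0.0] ft_force: [0.1, -0.1, -1.7] opening: 0.0501
```

```bash
for i in 1 2; do python3 -m handwheel '0 0 0.002 0 0.6;0 0 0.004 0 0.6;0 0 0.004 0 0.6' | tr '\n' ' '; echo; done; for i in 1 2; do python3 -m handwheel '0 0 0.001 0 0.6;0 0 0.001 0 0.6' | tr '\n' ' '; echo; done
```

```text
time_s: 7.82 tool_pos: [0.5413, -0.1003, 0.1121] tool_rot: [-0.0, 0.291, 0.957, -0.0] ft_force: [-0.1, 0.5, -2.1] opening: 0.0502 
time_s: 8.2 tool_pos: [0.5421, -0.1005, 0.1089] tool_rot: [0.001, 0.291, 0.957, -0.0] ft_force: [0.8, -2.1, 3.5] opening: 0.0503 
time_s: 8.45 tool_pos: [0.5422, -0.1005, 0.1082] tool_rot: [0.001, 0.291, 0.957, -0.0] ft_force: [0.0, -0.4, 6.0] opening: 0.05 
time_s: 8.7 tool_pos: [0.5421, -0.1005, 0.107] tool_rot: [0.001, 0.291, 0.957, -0.0] ft_force: [-0.1, -1.2, 5.2] opening: 0.0502
```

```bash
for i in 1 2; do python3 -m handwheel '0 0 0.0007 0 0.6;0 0 0.0007 0 0.6' | tr '\n' ' '; echo; done
```

```text
time_s: 8.95 tool_pos: [0.5417, -0.1004, 0.1056] tool_rot: [0.0, 0.291, 0.957, -0.0] ft_force: [0.7, -1.0, 0.0] opening: 0.0502 
time_s: 9.2 tool_pos: [0.5413, -0.1003, 0.1044] tool_rot: [-0.0, 0.291, 0.957, -0.0] ft_force: [1.9, -1.4, -4.8] opening: 0.0502
```

```bash
for i in 1 2; do python3 -m handwheel '0 0 0.0005 0 0.6;0 0 0.0005 0 0.6' | tr '\n' ' '; echo; done
```

```text
time_s: 9.45 tool_pos: [0.5412, -0.1002, 0.104] tool_rot: [-0.0, 0.291, 0.957, -0.0] ft_force: [1.8, -1.2, -6.0] opening: 0.0502 
time_s: 9.7 tool_pos: [0.5412, -0.1002, 0.1037] tool_rot: [-0.0, 0.291, 0.957, -0.0] ft_force: [1.5, -1.4, -5.0] opening: 0.05
```

Force peaked at +6 N and then went to -6 N, so the balls have snapped and are drawing the stage down. Following it until it is unloaded.

```bash
for i in 1 2 3; do python3 -m handwheel '0 0 0.0005 0 0.6;0 0 0.0005 0 0.6' | tr '\n' ' '; echo; done
```

```text
time_s: 9.95 tool_pos: [0.5413, -0.1002, 0.1032] tool_rot: [-0.0, 0.291, 0.957, -0.0] ft_force: [1.0, -1.3, -6.6] opening: 0.0501 
time_s: 10.2 tool_pos: [0.5413, -0.1002, 0.1027] tool_rot: [-0.0, 0.291, 0.957, -0.0] ft_force: [0.4, -0.8, -7.9] opening: 0.0504 
time_s: 10.45 tool_pos: [0.5413, -0.1003, 0.1022] tool_rot: [-0.0, 0.291, 0.957, -0.0] ft_force: [0.5, -2.2, -8.3] opening: 0.0503
```

```bash
for i in 1 2 3 4; do python3 -m handwheel '0 0 0.0005 0 0.6;0 0 0.0005 0 0.6' | tr '\n' ' '; echo; done
```

```text
time_s: 10.7 tool_pos: [0.5413, -0.1003, 0.1017] tool_rot: [-0.0, 0.291, 0.957, -0.0] ft_force: [1.4, -1.0, -9.7] opening: 0.0501 
time_s: 10.95 tool_pos: [0.5415, -0.1004, 0.1015] tool_rot: [0.0, 0.291, 0.957, -0.0] ft_force: [0.6, -1.4, -7.9] opening: 0.0502 
time_s: 11.2 tool_pos: [0.5416, -0.1004, 0.1011] tool_rot: [0.0, 0.291, 0.957, -0.0] ft_force: [0.4, -1.7, -5.8] opening: 0.0499 
time_s: 11.45 tool_pos: [0.5417, -0.1002, 0.1007] tool_rot: [0.0, 0.291, 0.957, 0.0] ft_force: [0.6, -1.1, -2.9] opening: 0.0502
```

Seated at TCP z of about 0.1015, where the force began climbing back to neutral. Releasing and checking.

```bash
python3 -m handwheel '0 0 0 0 -0.3;0 0 0 0 -0.6;0 0 0 0 -0.6;0 0 0 0 -0.6'; python3 -m handwheel '0 0 -0.04 0 -0.6;0 0 -0.09 0 -0.6;0 0 -0.14 0 -0.6;0 0 -0.14 0 -0.6;0 0 -0.14 0 -0.6'; python3 go.py .4428 .2348 .24 5.83
python3 - <<'E'
from h import *
b=snap('side','s4')
ims=[get_image('side')['pixels'].astype(float) for _ in range(4)];m=np.mean(ims,0).astype(np.uint8)
cv2.imwrite('pics/c7.png',cv2.resize(m[130:215,245:310,::-1],None,fx=7,fy=7,interpolation=cv2.INTER_CUBIC))
print(proj(b,[[.5407,-.1009,.088+.036],[.5407,-.1009,.088]]).round(1))
E
```

```text
time_s: 11.95
tool_pos: [0.5415, -0.1002, 0.1005]
tool_rot: [0.0, 0.291, 0.957, -0.0]
ft_force: [-0.1, 0.7, -0.7]
opening: 0.0685
time_s: 12.58
tool_pos: [0.5413, -0.1002, 0.2401]
tool_rot: [-0.0, 0.291, 0.957, -0.0]
ft_force: [-0.0, -0.4, -1.2]
opening: 0.0677
tool shift [2.684e-01 2.233e-01 1.000e-04]
jaw deg 56.15 pos [ 0.5413 -0.1002  0.2401] q [-0.18  0.28  0.07  1.36 -0.    0.41] zaxis [-0. -0. -1.] F [-0.   -0.4  -1.16] 0.06767999738841275 12.575
tool yaw (z down => sign flipped) 0.8782
[[276.4 156.6]
 [275.9 170.5]]
```

View pics/c7.png

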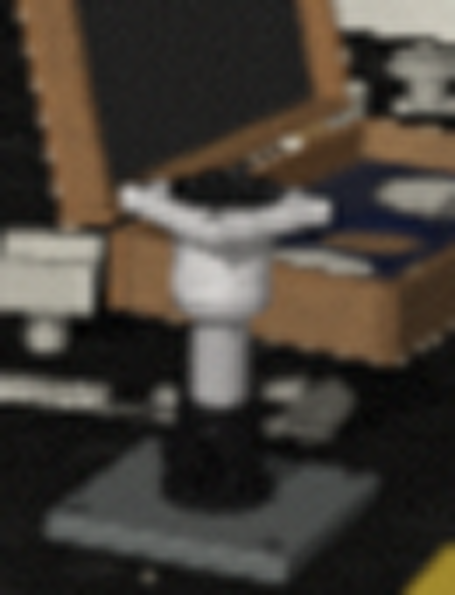

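The stage sits upright on the post with its foot flush on the collar at crop (220,315), table at (225,205). Going for red.

```bash
python3 -m handwheel '0.045 0.037 0 0.176 -0.2;0.09 0.074 0 0.352 -0.2;0.134 0.111 0 0.527 -0.2;0.179 0.148 0 0.703 -0.2;0.224 0.186 0 0.878 -0.2' | head -2; python3 go.py .4428 .2348 .12 5.83
```

```text
time_s: 13.45
tool_pos: [0.4619, 0.1693, 0.24]
tool shift [ 0.0675 -0.0103  0.12  ]
jaw deg 7.52 pos [0.4619 0.1693 0.24  ] q [ 0.35  0.18 -0.07  1.32 -0.    1.79] zaxis [-0.001 -0.    -1.   ] F [1.33 0.38 0.33] 0.051063512135293095 13.45
tool yaw (z down => sign flipped) 0.0294
```

```bash
python3 -m handwheel '0.05 -0.006 0 0 -0.2;0.05 -0.006 0.06 0 -0.2;0.05 -0.006 0.12 0 -0.2;0.05 -0.006 0.12 0 -0.2;0.05 -0.006 0.12 0 -0.2' | head -2; python3 go.py .4428 .2348 .06 5.83
```

```text
time_s: 14.08
tool_pos: [0.4509, 0.2168, 0.1221]
tool shift [ 0.0189 -0.0057  0.0621]
jaw deg 7.82 pos [0.4509 0.2168 0.1221] q [ 0.45  0.26 -0.28  1.03 -0.    1.88] zaxis [ 0.001  0.    -1.   ] F [ 0.44  0.41 -0.13] 0.050974649054043156 14.075
tool yaw (z down => sign flipped) 0.0348
```

```bash
python3 -m handwheel '0.019 -0.0057 0 0.035 -0.2;0.019 -0.0057 0.04 0.035 -0.2;0.019 -0.0057 0.07 0.035 -0.2;0.019 -0.0057 0.07 0.035 -0.2;0.019 -0.0057 0.07 0.035 -0.2' | head -2; python3 go.py .4428 .2348 .02 5.83
python3 - <<'E'
from h import *
a=snap('top','t5');b=snap('side','s5')
cv2.imwrite('pics/c8.png',np.hstack([cv2.resize(a['pixels'][195:265,125:220,::-1],None,fx=4,fy=5.5),cv2.resize(b['pixels'][215:292,220:320,::-1],None,fx=4,fy=5)]))
E
```

```text
time_s: 14.7
tool_pos: [0.4435, 0.2352, 0.0527]
tool shift [-0.0004 -0.0008  0.0327]
jaw deg 5.81 pos [0.4435 0.2352 0.0527] q [ 0.49  0.33 -0.38  0.86 -0.    1.96] zaxis [ 0.003  0.001 -1.   ] F [ 0.71  1.01 -0.49] 0.0512836037872046 14.7
tool yaw (z down => sign flipped) -0.0003
```

View pics/c8.png

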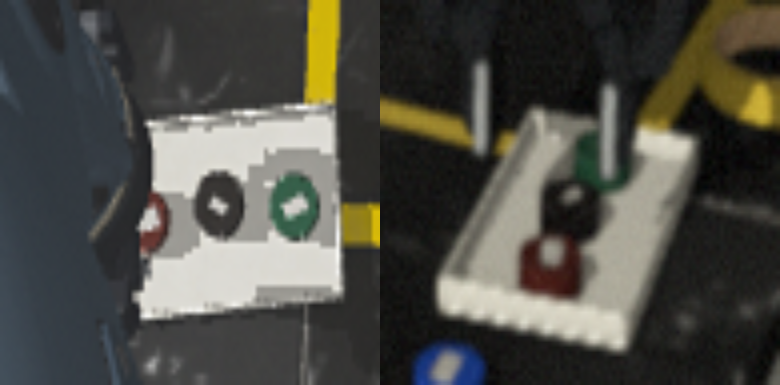

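The pads straddle red: pads at crop columns 482 and 608 with midpoint 545, red at 551. Black and green are clear. Descending and gripping.

```bash
python3 -m handwheel '0 -0.0005 0.025 0 -0.2;0 -0.0005 0.047 0 -0.2;0 -0.0005 0.047 0 -0.2;0 -0.0005 0.047 0 -0.2'; python3 -m handwheel '0 0 0 0 0.2;0 0 0 0 0.7;0 0 0 0 0.7;0 0 0 0 0.7;0 0 0 0 0.7' 30; python3 go.py .4428 .2348 .005
```

```text
time_s: 15.3
tool_pos: [0.4421, 0.2349, 0.0046]
tool_rot: [0.0, 0.67, 0.742, 0.001]
ft_force: [0.1, -0.1, 0.2]
opening: 0.0513
time_s: 15.92
tool_pos: [0.442, 0.2348, 0.0046]
tool_rot: [0.0, 0.67, 0.742, 0.001]
ft_force: [-0.9, -0.1, 6.6]
opening: 0.0283
tool shift [-0.0001  0.0008 -0.0004]
jaw deg 5.83 pos [0.442  0.2348 0.0046] q [ 0.49  0.38 -0.45  0.74 -0.    1.96] zaxis [ 0.002  0.001 -1.   ] F [-0.91 -0.06  6.62] 0.028279919333984806 15.925
```

```bash
python3 -m handwheel '0 0 -0.03 0 0.7;0 0 -0.09 0 0.7;0 0 -0.15 0 0.7;0 0 -0.2 0 0.7;0 0 -0.2 0 0.7' 30;  python3 go.py .541 -.1005 .2
```

```text
time_s: 16.55
tool_pos: [0.4432, 0.2355, 0.2079]
tool_rot: [0.001, 0.67, 0.742, 0.004]
ft_force: [1.2, -1.1, -1.0]
opening: 0.0281
tool shift [-0.3442  0.0631  0.0074]
jaw deg 5.83 pos [0.4432 0.2355 0.2079] q [ 0.49  0.2  -0.12  1.24 -0.    1.96] zaxis [ 0.007  0.004 -1.   ] F [ 1.21 -1.14 -1.02] 0.02809390824043265 16.55
```

```bash
python3 -m handwheel '-0.05 0.01 0 0 0.7;-0.1 0.02 0 0 0.7;-0.15 0.03 0 0 0.7;-0.2 0.04 0 0 0.7;-0.25 0.05 0 0 0.7'|head -2; python3 -m handwheel '-0.05 0.009 0 0 0.7;-0.094 0.0135 0 0 0.7;-0.094 0.0135 0 0 0.7;-0.094 0.0135 0 0 0.7'|head -2;  python3 go.py .541 -.1005 .14
```

```text
time_s: 17.18
tool_pos: [0.5163, -0.0107, 0.203]
time_s: 17.68
tool_pos: [0.5389, -0.101, 0.2028]
tool shift [0.0002 0.0023 0.0628]
jaw deg 5.8 pos [ 0.5389 -0.101   0.2028] q [-0.19  0.29 -0.02  1.27  0.    1.28] zaxis [-0.001  0.001 -1.   ] F [ 0.05 -0.   -1.52] 0.028721428700323057 17.675
```

```bash
python3 -m handwheel '0 0.002 0.03 0 0.7;0 0.002 0.063 0 0.7;0 0.002 0.063 0 0.7;0 0.002 0.063 0 0.7'|head -2;  python3 go.py .541 -.1005 .1266
python3 - <<'E'
from h import *
ims=[get_image('side')['pixels'].astype(float) for _ in range(4)];m=np.mean(ims,0).astype(np.uint8)
b=snap('side','s6')
cv2.imwrite('pics/c9.png',cv2.resize(m[115:190,245:310,::-1],None,fx=8,fy=8,interpolation=cv2.INTER_CUBIC))
print(proj(b,[[.541,-.1005,.124],[.541,-.1005,.137],[.541,-.1005,.152]]).round(1))
E
```

```text
time_s: 18.18
tool_pos: [0.5418, -0.1003, 0.1416]
tool shift [-0.0001 -0.0008  0.015 ]
jaw deg 5.9 pos [ 0.5418 -0.1003  0.1416] q [-0.18  0.33 -0.13  1.12 -0.    1.28] zaxis [ 0.001 -0.    -1.   ] F [0.36 0.86 0.1 ] 0.02856378659691225 18.175
[[276.2 156.6]
 [276.4 151.5]
 [276.6 145.6]]
```

View pics/c9.png

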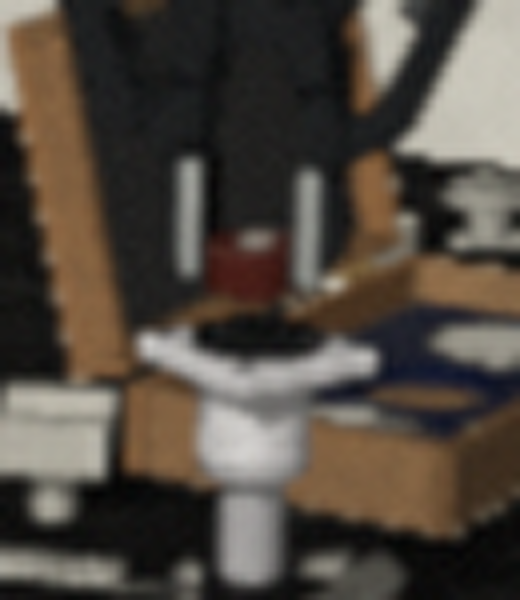

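In the side crop red is at (250,265) with the pads' midpoint near 255. The ring is at (258,338) and the post at (250,540), so they line up within about 2 mm. Lowering with force watched.

```bash
python3 -m handwheel '0 -0.0008 0.005 0 0.7;0 -0.0008 0.01 0 0.7;0 -0.0008 0.01 0 0.7;0 -0.0008 0.01 0 0.7'|sed -n 1,4p; for i in 1 2 3; do python3 -m handwheel '0 0 0.001 0 0.7;0 0 0.001 0 0.7' | tr '\n' ' '; echo; done
```

```text
time_s: 18.92
tool_pos: [0.5406, -0.1012, 0.1303]
tool_rot: [-0.0, 0.67, 0.742, -0.0]
ft_force: [0.5, -0.2, 0.4]
time_s: 19.18 tool_pos: [0.5406, -0.1011, 0.1294] tool_rot: [-0.0, 0.67, 0.742, -0.0] ft_force: [-0.0, -0.2, -0.1] opening: 0.0287 
time_s: 19.42 tool_pos: [0.5406, -0.1011, 0.1284] tool_rot: [-0.0, 0.67, 0.742, -0.0] ft_force: [-0.4, 0.3, -0.7] opening: 0.0287 
time_s: 19.68 tool_pos: [0.5406, -0.1011, 0.1274] tool_rot: [-0.0, 0.67, 0.742, -0.0] ft_force: [-0.4, 0.3, -0.7] opening: 0.0283
```

```bash
for i in 1 2; do python3 -m handwheel '0 0 0.0007 0 0.7;0 0 0.0007 0 0.7' | tr '\n' ' '; echo; done
```

```text
time_s: 19.92 tool_pos: [0.5406, -0.1011, 0.1267] tool_rot: [-0.0, 0.67, 0.742, -0.0] ft_force: [-0.3, 0.5, -0.6] opening: 0.0284 
time_s: 20.18 tool_pos: [0.5406, -0.1011, 0.126] tool_rot: [-0.0, 0.67, 0.742, -0.0] ft_force: [0.4, -0.2, 0.1] opening: 0.0283
```

```bash
for i in 1 2; do python3 -m handwheel '0 0 0.0007 0 0.7;0 0 0.0007 0 0.7' | tr '\n' ' '; echo; done
```

```text
time_s: 20.42 tool_pos: [0.5407, -0.1012, 0.1255] tool_rot: [0.0, 0.67, 0.742, 0.0] ft_force: [-0.4, 0.3, 2.2] opening: 0.0285 
time_s: 20.68 tool_pos: [0.5408, -0.1012, 0.1254] tool_rot: [0.0, 0.67, 0.742, 0.0] ft_force: [-1.7, 0.7, 7.6] opening: 0.0282
```

Contact came at TCP z 0.1256, against 0.1266 expected on the table and about 0.1296 if it were riding on the ring. So it is inside the ring. Easing off, releasing and retreating.

```bash
python3 -m handwheel '0 0 -0.0008 0 0.7;0 0 -0.0008 0 0.4;0 0 -0.0008 0 0.2;0 0 -0.0008 0 -0.1;0 0 -0.0008 0 -0.1'; python3 -m handwheel '0 0 -0.03 0 -0.1;0 0 -0.08 0 -0.1;0 0 -0.13 0 -0.1;0 0 -0.13 0 -0.1'|head -2;python3 -m handwheel '0.06 0 0 0 -0.1;0.12 0 0 0 -0.1;0.18 0 0 0 -0.1;0.24 0 0 0 -0.1;0.24 0 0 0 -0.1'|head -2
python3 - <<'E'
from h import *
a=snap('top','t7');b=snap('side','s7')
for n,im,(x,y,w,h) in (('top',a,(280,170,45,45)),('side',b,(255,130,45,40))):
    P=im['pixels'].astype(int);m=np.zeros(P.shape[:2],np.uint8);m[y:y+h,x:x+w]=((P[:,:,0]-P[:,:,1]>25)&(P[:,:,0]-P[:,:,2]>20))[y:y+h,x:x+w]
    if n=='side': # red, not wood
        m[(P[:,:,1]>55)|(P[:,:,0]<60)]=0
    c=max(cv2.findContours(m,cv2.RETR_EXTERNAL,cv2.CHAIN_APPROX_NONE)[0],key=cv2.contourArea)
    print(n,'red',cv2.boundingRect(c),cv2.contourArea(c))
    if n=='top':
        print('red at z=.1387',cv2.minEnclosingCircle(np.array([onz(a,*p[0],.1387)[:2]*1000 for p in c],np.float32)))
        w_=((P.min(2)>150)).astype(np.uint8);k=np.zeros_like(w_);k[y:y+h,x:x+w]=w_[y:y+h,x:x+w]
        cc=np.vstack(cv2.findContours(k,cv2.RETR_EXTERNAL,cv2.CHAIN_APPROX_NONE)[0])
        print('table at z=.1237',cv2.minAreaRect(np.array([onz(a,*p[0],.1237)[:2]*1000 for p in cc],np.float32)))
        print('\n'.join(''.join('R' if m[j,i] else '#' if k[j,i] else '.' for i in range(x,x+w)) for j in range(y,y+h)))
print(proj(b,[[.541,-.1005,.1237],[.541,-.1005,.1387]]))
E
```

```text
time_s: 21.3
tool_pos: [0.5406, -0.1011, 0.1253]
tool_rot: [-0.0, 0.67, 0.742, -0.0]
ft_force: [0.5, -1.0, -0.3]
opening: 0.0471
time_s: 21.8
tool_pos: [0.5424, -0.1015, 0.2594]
time_s: 22.42
tool_pos: [0.5152, 0.1412, 0.2544]
top red (295, 183, 13, 13) 113.0
red at z=.1387 ((540.6265869140625, -99.91081237792969), 15.416020393371582)
table at z=.1237 ((529.4826049804688, -94.21853637695312), (89.33735656738281, 80.48468017578125), 0.4637323021888733)
.............................................
.............................................
.............................................
.............................................
.............................................
.............................................
.................##..........................
................##.##........................
................##.###.......................
...............#########.....................
..............###########....................
..............#############..................
##.######....####........###.................
...#############...RRRRRR..###...............

[... 842 characters left out ...]
....#####.###..................
########...........####..#...................
########.............####....................
#########.............###....................
##########...................................
############.........#####...................
################################.............
################################.............
################################.............
.###############################.............
.###############################.............
..##############################.............
.###########################...#.............Traceback (most recent call last):
  File "<stdin>", line 7, in <module>
ValueError: max() iterable argument is empty
```

```bash
python3 - <<'E'
from h import *
a=load('t7');b=load('s7')
print('table centre',np.mean([onz(a,297.7,175.7,.1237),onz(a,303.3,205.3,.1237)],0).round(4))
P=b['pixels'].astype(int);print(proj(b,[[.5407,-.1003,.1237],[.5407,-.1003,.1387]]).round(1))
m=(P[:,:,0]-P[:,:,1]>18)&(P[:,:,0]<135)&(P[:,:,1]<60);w=P.min(2)>120
print('\n'.join(''.join('R' if m[j,i] else '#' if w[j,i] else '.' for i in range(258,300)) for j in range(142,182)))
for n in ('top','side'): print(n,[tuple(np.abs(load(p)['pixels'][y:y+h,x:x+w_].astype(int)-load(q)['pixels'][y:y+h,x:x+w_]).mean().round(1) for (x,y,w_,h) in r) for p,q,r in ([('t0','t7',[(190,222,18,18),(195,148,16,16)])] if n=='top' else [('s0','s7',[(255,235,30,35),(182,215,20,40)])])])
E
python3 go.py .5 .14 .25
```

```text
table centre [ 0.5403 -0.1009  0.1237]
[[276.3 156.8]
 [276.5 150.9]]
.....................................#....
..........................................
..........................................
.............................R............
..........................................
..........................................
..........................................
....................................RR....
............................##..RRRRRR....
...............................RRR.RRR....
...............R.............RR..RRRRR....
............R.RRRR....R....RRRRRR.R.......
............R..RRRRRRRRR..RRRRRR..........
..............RRRRR.RRR....RRR............
.........#.....RRRRRRRRR..................
....#######.....RRRRRRR...................
....#######.................###...........
.....########.............########........
.......########........###########........
.........######......############.........
...........###......#########.............
....................####..................
#............#........#...................
#...........#####........................
[... 271 characters left out ...]
.#########.....................
.............#######......................
..............######......................
................###.......................
..........................................
...............#####......................
...............######.....................
...............######.....................
...............######.....................
...............######.....................
top [(np.float64(69.4), np.float64(30.1))]
side [(np.float64(12.9), np.float64(4.0))]
tool shift [ 0.0036 -0.0155  0.0046]
jaw deg 5.94 pos [0.5158 0.138  0.2546] q [ 0.26  0.25  0.06  1.38 -0.    1.73] zaxis [-0.001 -0.001 -1.   ] F [ 0.04 -1.57  0.41] 0.046927067022892434 22.525
```

```bash
python3 -c "
from bench import *
print(hand_in())"
```

```text
the job is handed in; nothing more can be done
None
```

The stage is clicked onto the post, the red specimen lies in its ring, and I handed the job in at about 22.6 s. `hand_in` gives no verdict, so these are my own checks.

**Stage:** I gripped it by the table and eased it down over the post. The sprung balls resisted at a reading of up to +6 N, about 8 N above the free-hanging reading. They then snapped and drew the stage down, with the reading falling to about −10 N. I followed until it returned near neutral, then let go without pressing on the collar. The side view showed the stage upright, with its foot flush on the collar.

**Red specimen:** It touched down at a tool height of 125.6 mm. I expected 126.6 mm inside the ring and about 129.6 mm if it were riding on the rim. The last top view puts it about 1 mm from the table's centre, within the 3.5 mm limit. The arm was then clear, at about 0.25 m height.

**Not fully checked:**
- **Bystanders:** In the final top view the arm hid the green specimen and the loupe. The side view showed the loupe unchanged. Black and green were last seen in place just before I gripped red; after that I only made a rough side-view comparison, which red's removal also changes.
- **Collar height:** I got about 83 mm from the first image and about 88 mm by touch. I went by touch and force.
- **Stage tilt:** The stage looked slightly tilted in the grip before insertion, but not once it was seated.

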